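Lay the tall sign piece down on the spray cradle

ROBOT

A 6-joint arm with a two-finger parallel gripper is mounted at the origin on the work surface. World frame = base frame: x ahead of the robot, y to its left, z up, the work surface at z = 0. Lengths are in m, angles in rad, forces in N, time in s.
With the tool pointing down it reaches from about 0.375 to 0.9 m from the base axis. Payload 3.1 kg.
Tool frame: the origin (TCP) lies at the very end of the fingers, on their centre line; the grasp point (between the pads) lies 19 mm behind it; z points along the fingers, y is the line along which they close (so a half turn about z gives the same grasp; the last joint's range is limited). The gripper opens to 87 mm and grips with 3 to 60 N. Pads are 19 mm wide; open, the fingers measure 117 mm over their backs; the gripper's body (75 mm by 190 mm) begins 51 mm behind the grasp point.
Start: joints at [0.959, 0.527, 1.433, -0, 1.181, -0.178], TCP at [0.263, 0.567, 0.223] pointing down, gripper open.
Joint ranges: [-3.08, 3.08], [-0.75, 2.2], [0.22, 2.44], [-1.43, 4.57], [0, 2.65], [-2.85, 2.85]. Speed limits (rad/s): [2.79, 2.79, 3.14, 3.14, 3.14, 3.14].

INTERFACE

Orientations are given as a unit quaternion [x, y, z, w].
In Python, from rig import robot gives the robot as it stands. The module is installed in compiled form; this text tells all that it offers.
- The arm moves only by the tool servo_tool, never from a script. Its argument "rows" is one flat list of numbers, 5 for each row, row after row: the closure, from -1 (fully open) to 1 (shut), so that 0 is half open, then the shift along the tool's x, y, z in m, then the turn about the tool's z in degrees. A call has 1 to 5 rows; each row shifts and turns the commanded pose from where the row before left it, along the tool's axes as they then stand; what a row does not reach is not made up. A row lasts 1/12 s, in which the tool goes at most 41.7 mm and 7.16 degrees, less where a joint would pass 70% of its speed; a pose out of reach is approached as far as the arm can. A call with a gripper value outside its range is refused whole. The fingers move at their own pace and stop on an object; "newtons" is the grip in N (left out, the last holds). Time passes only in rows, so rows that do not move let the fingers close. It gives the time, the measured TCP pose, the force, the opening and the grip force at its end, in the units of the state.
- robot.get_obs(): the state, without advancing time (a new reading comes with each control period).
- robot.camera(name): name is "side" or "top"; returns a dict with "pixels" (420x560x3 uint8, red, green, blue), "intrinsics" (3x3 intrinsics, pixels), "rvec" (rotation vector, rad) and "tvec" (3), from world to camera coordinates, as OpenCV has them. Camera axes: x right, y down, z forward; pixel columns grow to the right and rows downward; lengths in m; the calibration is good to about 2 mm. A picture is of the moment at which its call begins. There is no depth.
- robot.hand_in(): hands the job in; it is judged then, once.
Trained networks look in a picture, given as the dict that the camera call returned (one of the last four; its "shot" number tells which), for a name from the list of things; names that differ only in an ending like _2 or _b are one class to them, and where a whole thing is asked for, a point or a joint stands for the part that bears it (a point fixed in the world has none). Each returns a list of dicts, best first, with "score" (0 to 1); they miss things now and then, are a little off and sometimes report something else, mostly with a low value. They report only what shows in the picture. A call takes as long as a camera call. They do not tell look-alikes from the thing itself.
- robot.spot_in(picture, query): "at" ([x, y, z] in m, in world coordinates, good to about 4 mm: the middle of the surface that is visible of it).
- robot.outline_of(picture, query): "region" (420x560 bool, what is visible of it).
- robot.place_of(picture, query): "at" ([x, y, z] in m, in world coordinates, good to about 4 mm: a listed point, or the origin of a listed thing).
The state is a dict: "time": time; "q": joint angles; "joint_velocities": joint speeds; "joint_torque": joint torques, N m; "position": TCP position; "tool_rot": TCP orientation; "ft_force": force on the tool from outside, world axes, zero at the start; "moment": the same for the moment, N m; "grip_width": finger opening in m; "grip_force": force on a finger pad.
Only numpy, scipy, OpenCV 4.12 (cv2) and the standard library are available. Lean on these libraries where they do the work, as an engineer would, in place of code of your own. Each camera call takes 0.05 s, during which the arm holds its last target. There are 200 camera calls.

TASK

Tip the tall black sign piece over onto its black back so that it comes to rest level across the wooden block and the padded yellow stop bar of the spray cradle, white face up, ready for spraying. Tip it with the fingers only, on its foot: do not pinch, lift or carry it, and ease it down gently all the way, never letting it topple or drop onto the bar. Leave everything else on the table alone.

Things in the scene. Friction and masses are not known exactly. Their poses are not given: they have to be found in the camera images.
- piece: The sign piece: a black bar with a white panel on its -x face, 36 mm thick (x), 50 mm wide (y), 180 mm tall (z up), 0.2 to 0.4 kg, centre of mass at its middle. Stands loose on the block, its +x side (black back) facing the stop bar, square to the cradle within 0.1 rad. Origin: centre of its foot. It is laid down towards its +x, turning about the bottom edge on that side.
- foot_edge (a point): Middle of the bottom edge on the piece's +x (black back) side, about which it tips: 18 mm along +x from the piece's origin. 45 mm above the table at the start.
- top_end (a point): Centre of the top end of the piece, 180 mm above its origin (225 mm above the table at the start; 63 mm when the piece lies down).
- cradle: The spray cradle, fixed: plywood base 10 mm thick, x -115 to +90 mm, y +-60 mm about its origin (on the table surface). +x: direction of laying down, from block to bar; +z up. The piece's foot starts near x = -76 mm, y = 0; laid down it spans about x = -58 to +122 mm, so its top end overhangs the bar by 38 mm with free space under it, 45 mm down to the table.
- block: The wooden block of the cradle, 75 mm (x) by 110 mm (y), its top 45 mm above the table, level. Origin: underside centre, 10 mm above the table, at x = -77.5 mm, y = 0 in the cradle, axes as the cradle's. Fixed to the cradle.
- bar: The stop bar of the cradle, dark steel with a rounded yellow pad on top, 24 mm (x) by 110 mm (y), its top 45 mm above the table, as high as the block. Origin: underside centre, 10 mm above the table, at x = +72 mm, y = 0 in the cradle, axes as the cradle's. Fixed to the cradle.
- jar: Bystander: small round jar with a blue cap, 48 mm across, 60 mm tall, standing beside the cradle, on the cradle's +y side. Origin: centre of its underside.
- sanding_block: Bystander: cork sanding block 90 x 45 x 28 mm lying beside the cradle, on the cradle's -y side. Origin: centre of its underside.
- spray_can: Bystander: spray can with a red label, 65 mm across, 190 mm tall, standing to the robot's left. Origin: centre of its underside.
- grey_post: Bystander: short grey square post 40 x 40 x 110 mm on a 60 mm square foot plate. Origin: centre of its underside.
- tape_roll: Bystander: yellow roll of tape, 90 mm across, 24 mm high, lying flat to the robot's right. Origin: centre of its underside.
- screwdriver: Bystander: screwdriver lying on the table on the right. Origin: underside, about its middle; its x runs from handle to tip.
- cup: Bystander: aluminium cup 76 mm across, 85 mm tall, standing on the right. Origin: centre of its underside.
Things that resemble listed ones, but are neither listed nor needed, are in the scene too. What is meant by the piece is not purple, and is the larger of those in its own colour. Of the things that look like the cradle, the smaller one is meant.

How it is judged:
At the end, for the whole second after the job is handed in: The piece lies at rest on its black back, white face up, level within 4 degrees, resting on both the block and the stop bar, its foot and top end within 45 mm of the cradle's centre line (angle between piece's own z axis and vertical between 1.5 and 1.64 rad and angle between piece's own x axis and vertical above 3.07 rad and contact force between piece and bar above 0.3 N and contact force between piece and block above 0.3 N and height (world z) of top_end between 0.055 and 0.071 m and y of top_end in the frame of cradle between -0.045 and 0.045 m and y of foot_edge in the frame of cradle between -0.045 and 0.045 m and linear speed of piece below 0.02 m/s and angular speed of piece below 0.1 rad/s); the robot touches nothing.
It fails at once if the piece topples or drops (turns faster than 3.5 rad/s) (angular speed of piece above 3.5 rad/s).
It fails at once if the piece is pinched or pressed hard (more than 20 N in all from the fingers) (contact force between piece and the fingers above 20 N).
It fails at once if the piece is lifted or carried (its tipping edge rises 20 mm off the block) (height (world z) of foot_edge above 0.065 m).
It fails at once if a bystander is disturbed (moved more than 20 mm) (distance of any of jar, sanding_block, spray_can, grey_post, tape_roll, screwdriver, cup from where it was at the start of the episode above 0.02 m).
It also fails if it takes over 58 s, if anything falls off the work surface, if the arm or the gripper's body presses on something with over 40 N, if the wrist force passes 120 N, or if a joint passes its speed limit or range.

## Working session

There is one attempt and no reset: what is moved stays moved. The work goes in short steps, Python scripts to look and compute and a tool call to move; the robot and the scene stay as the last step left them, time stands still between calls to the robot, and variables do not carry over. Pictures are saved under pics/ and viewed, at most 10 in all, crops included, and the job is handed in when it is done.

Besides the shell and the picture viewer there is one more tool, called in YAML: its name, and indented under it one key for each argument. servo_tool: Moves the arm, as the interface text tells. Its arguments: {"type":"object","properties":{"rows":{"type":"array","items":{"type":"number"}},"newtons":{"type":"number"}},"required":["rows"]}

```bash
mkdir -p pics; cat > h.py <<'E'
from rig import robot
import cv2, numpy as np
def snap(n,name):
    p=robot.camera(n); cv2.imwrite(f'pics/{name}.png',p['pixels'][:,:,::-1]); return p
def px(p,X):
    return cv2.projectPoints(np.array(X,float).reshape(-1,3),np.array(p['rvec'],float),np.array(p['tvec'],float),np.array(p['intrinsics'],float),None)[0].reshape(-1,2)
E
python3 - <<'E'
from h import *
np.set_printoptions(precision=3,suppress=True)
o=robot.get_obs();print(o['time'],o['position'],o['tool_rot'],o['grip_width'])
for n in('side','top'):
    p=snap(n,n+'1')
    R=cv2.Rodrigues(np.array(p['rvec'],float))[0];print(n,'cam',-R.T@np.array(p['tvec'],float))
    for q in('piece','foot_edge','top_end','cradle','block','bar','jar','sanding_block','spray_can','grey_post'):
        print(q,[(round(d['score'],2),np.round(d['at'],3).tolist(),px(p,d['at']).round().tolist()[0]) for d in robot.place_of(p,q)])
E
```

```text
0.0 [0.262 0.567 0.222] [ 0.215  0.977 -0.001 -0.   ] 0.08699297295693124
side cam [ 0.088 -0.977  1.28 ]
piece [(0.76, [0.546, 0.035, 0.046], [294.0, 227.0]), (0.71, [0.494, 0.149, 0.003], [266.0, 216.0])]
foot_edge []
top_end [(0.62, [0.543, 0.037, 0.222], [295.0, 186.0]), (0.59, [0.5, 0.153, 0.118], [267.0, 189.0]), (0.58, [0.596, 0.153, 0.178], [296.0, 168.0])]
cradle [(0.8, [0.24, 0.249, 0.001], [182.0, 216.0]), (0.66, [0.57, -0.041, 0.001], [310.0, 252.0])]
block [(0.75, [0.542, 0.036, 0.01], [293.0, 235.0]), (0.73, [0.191, 0.33, 0.011], [162.0, 201.0])]
bar [(0.94, [0.291, 0.167, 0.012], [204.0, 227.0]), (0.57, [0.6, -0.103, 0.012], [328.0, 261.0])]
jar [(0.76, [0.689, -0.031, 0.001], [344.0, 239.0]), (0.6, [0.544, 0.036, 0.222], [295.0, 186.0])]
sanding_block [(0.82, [0.456, -0.096, -0.001], [283.0, 276.0])]
spray_can [(0.96, [0.59, 0.333, 0.001], [273.0, 174.0])]
grey_post [(0.89, [0.456, 0.338, 0.004], [237.0, 182.0])]
top cam [0.404 0.004 1.36 ]
piece [(0.83, [0.544, 0.034, 0.045], [262.0, 181.0]), (0.64, [0.589, 0.154, 0.001], [225.0, 169.0]), (0.54, [0.503, 0.154, -0.003
[... 197 characters left out ...]
, 0.228], [261.0, 173.0]), (0.57, [0.501, 0.151, 0.123], [221.0, 193.0]), (0.3, [0.458, -0.091, 0.001], [303.0, 209.0])]
cradle [(0.98, [0.242, 0.243, -0.002], [197.0, 279.0]), (0.61, [0.571, -0.042, -0.001], [286.0, 174.0])]
block [(0.85, [0.189, 0.332, 0.014], [168.0, 298.0]), (0.65, [0.546, 0.034, 0.012], [263.0, 181.0])]
bar [(0.83, [0.291, 0.165, 0.012], [222.0, 263.0]), (0.75, [0.596, -0.104, 0.008], [306.0, 165.0])]
jar [(0.46, [0.688, -0.029, -0.001], [282.0, 137.0])]
sanding_block [(0.7, [0.457, -0.088, -0.001], [302.0, 209.0])]
spray_can [(0.6, [0.594, 0.332, 0.0], [168.0, 168.0]), (0.45, [0.547, 0.035, 0.047], [262.0, 180.0])]
grey_post [(0.9, [0.46, 0.336, -0.0], [167.0, 210.0])]
```

```bash
python3 - <<'E'
import cv2,numpy as np
a=cv2.imread('pics/side1.png')[130:310,160:400];b=cv2.imread('pics/top1.png')[110:310,140:340]
a=cv2.resize(a,(400,300),interpolation=2);b=cv2.resize(b,(400,400),interpolation=2)
a=cv2.copyMakeBorder(a,0,100,0,0,0);cv2.imwrite('pics/c1.png',np.hstack([a,b]))
E
```

```text
(no output)
```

View pics/c1.png

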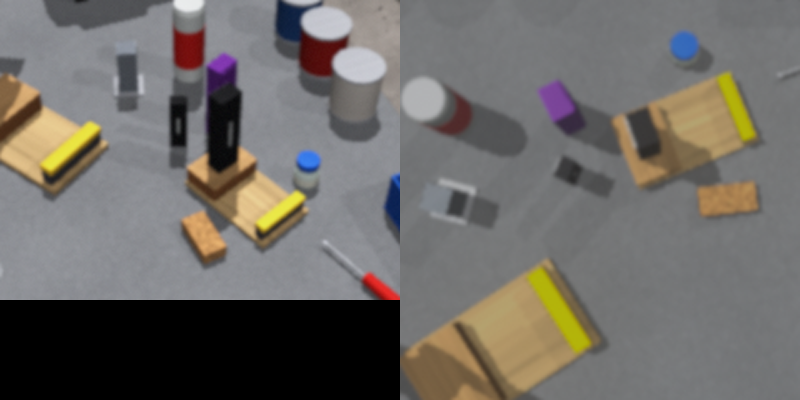

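The piece is on the smaller cradle at about (0.545, 0.034), and the cradle's +x points along world azimuth −69°. A vertical finger can't hold the piece from below. So I'll check whether the tool tilts when it reaches the edge of its range, at azimuth 111°, which is −x of the cradle.

servo_tool:
  rows: [-1,0.04,0,-0.01,0,-1,0.04,0,-0.01,0,-1,0.04,0,-0.01,0,-1,0.04,0,-0.01,0,-1,0.04,0,-0.01,0]

```text
time: 1.52
position: [0.0796, 0.6517, 0.2731]
tool_rot: [0.215, 0.977, 0.0, -0.0]
ft_force: [0.7, -0.3, 0.5]
grip_width: 0.087
grip_force: 0.0
```

servo_tool:
  rows: [-1,0.04,0,-0.01,0,-1,0.04,0,-0.01,0,-1,0.04,0,-0.01,0,-1,0.04,0,0,0,-1,0.04,0,0,0]

```text
time: 1.93
position: [-0.1023, 0.7362, 0.3039]
tool_rot: [0.215, 0.977, 0.001, -0.0]
ft_force: [-0.2, 0.7, -0.7]
grip_width: 0.0869
grip_force: 0.0
```

servo_tool:
  rows: [-1,0.04,0,0,0,-1,0.04,0,0,0,-1,0.04,0,0,0,-1,0.04,0,0,0,-1,0.04,0,0,0]

```text
time: 2.35
position: [-0.2836, 0.8195, 0.3025]
tool_rot: [0.215, 0.977, -0.0, 0.0]
ft_force: [0.1, 0.6, 0.8]
grip_width: 0.0868
grip_force: 0.0
```

servo_tool:
  rows: [-1,0.03,0.03,0,0,-1,0.03,0.03,0,0,-1,0.03,0.03,0,0,-1,0.03,0.03,0,0,-1,0.03,0.03,0,0]

```text
time: 2.77
position: [-0.3135, 0.8997, 0.266]
tool_rot: [0.215, 0.976, 0.038, -0.023]
ft_force: [0.4, -0.6, -0.5]
grip_width: 0.0872
grip_force: 0.0
```

The tool does tilt at the limit, so I'll push further.

servo_tool:
  rows: [-1,0.03,0.03,0,0,-1,0.03,0.03,0,0,-1,0.03,0.03,0,0,-1,0.03,0.03,0,0,-1,0.03,0.03,0,0]

```text
time: 3.18
position: [-0.3319, 0.944, 0.2497]
tool_rot: [0.214, 0.97, 0.095, -0.059]
ft_force: [-0.3, -0.2, 0.4]
grip_width: 0.087
grip_force: 0.0
```

servo_tool:
  rows: [-1,0.025,0.025,-0.02,0,-1,0.025,0.025,-0.02,0,-1,0.025,0.025,-0.02,0,-1,0.025,0.025,-0.02,0,-1,0.025,0.025,-0.02,0]

```text
time: 3.6
position: [-0.3358, 0.9482, 0.3511]
tool_rot: [0.212, 0.962, 0.148, -0.091]
ft_force: [0.1, 0.2, 0.1]
grip_width: 0.0868
grip_force: 0.0
```

```bash
cat >> h.py <<'E'
from scipy.spatial.transform import Rotation as Ro
np.set_printoptions(precision=3,suppress=True)
def st():
    o=robot.get_obs(); R=Ro.from_quat(o['tool_rot']).as_matrix()
    print('t',round(o['time'],2),'q',np.array(o['q']),'p',np.array(o['position']),'\nR',R.tolist() if 0 else '\n',R,'tilt',np.degrees(np.arccos(-R[2,2])),'az',np.degrees(np.arctan2(R[1,2],R[0,2])))
    return np.array(o['position']),R,o
E
python3 -c "
from h import *
st()"
```

```text
t 3.6 q [1.788 0.98  0.218 0.04  1.597 0.659] p [-0.336  0.948  0.351] 
R 
 [[-0.894  0.434 -0.113]
 [ 0.381  0.867  0.323]
 [ 0.238  0.245 -0.94 ]] tilt 19.976680016651194 az 109.24861714973507
```

servo_tool:
  rows: [-1,0.025,0.025,-0.02,0,-1,0.025,0.025,-0.02,0,-1,0.025,0.025,-0.02,0,-1,0.025,0.025,-0.02,0,-1,0.025,0.025,-0.02,0]

```text
time: 4.02
position: [-0.3357, 0.9422, 0.4469]
tool_rot: [0.209, 0.951, 0.195, -0.121]
ft_force: [0.0, 0.1, -0.3]
grip_width: 0.0869
grip_force: 0.0
```

servo_tool:
  rows: [-1,0.025,0.025,-0.01,0,-1,0.025,0.025,-0.01,0,-1,0.025,0.025,-0.01,0,-1,0.025,0.025,-0.01,0,-1,0.025,0.025,-0.01,0]

```text
time: 4.43
position: [-0.3395, 0.9482, 0.505]
tool_rot: [0.206, 0.937, 0.241, -0.15]
ft_force: [0.1, 0.9, -0.0]
grip_width: 0.0873
grip_force: 0.0
```

servo_tool:
  rows: [-1,0.025,0.025,0,0,-1,0.025,0.025,0,0,-1,0.025,0.025,0,0,-1,0.025,0.025,0,0,-1,0.025,0.025,0,0]

```text
time: 4.85
position: [-0.3482, 0.9685, 0.5355]
tool_rot: [0.202, 0.919, 0.286, -0.178]
ft_force: [-0.3, 0.7, -0.1]
grip_width: 0.0872
grip_force: 0.0
```

```bash
python3 -c "
from h import *
st()"
```

```text
t 4.85 q [1.784 0.825 0.22  0.082 1.414 0.662] p [-0.348  0.969  0.535] 
R 
 [[-0.854  0.474 -0.212]
 [ 0.27   0.754  0.599]
 [ 0.444  0.454 -0.772]] tilt 39.42868084206503 az 109.51240420098988
```

Tilting works (39° towards −x of the cradle). I'll add a little more, then travel to the cradle in an arc, checking the joints on the way.

servo_tool:
  rows: [-1,0.025,0.025,0,0,-1,0.025,0.025,0,0,-1,0.025,0.025,0,0,-1,0.025,0.025,0,0,-1,0.025,0.025,0,0]

```text
time: 5.27
position: [-0.3532, 0.9786, 0.5824]
tool_rot: [0.198, 0.899, 0.331, -0.206]
ft_force: [-0.9, 0.2, -0.8]
grip_width: 0.087
grip_force: 0.0
```

```bash
cat >> h.py <<'E'
def to(w):  # world target -> tool-axes shift
    p,R,o=st(); d=R.T@(np.array(w)-p); print('shift tool',d,'len',np.linalg.norm(d)); return d
E
python3 -c "
from h import *
to([0.1,0.75,0.5]);p,R,o=st();print(R.T@(np.array([0.45,0.55,0.5])-[.1,.75,.5]), R.T@(np.array([0.68,0.0,0.5])-[.45,.55,.5]))
p=snap('top','top2')
for q in('cradle','screwdriver','tape_roll','cup'): print(q,[(round(d['score'],2),np.round(d['at'],3),px(p,d['at']).round()[0]) for d in robot.place_of(p,q)])"
```

```text
t 5.27 q [1.783 0.797 0.219 0.095 1.33  0.661] p [-0.353  0.979  0.582] 
R 
 [[-0.837  0.492 -0.24 ]
 [ 0.219  0.703  0.677]
 [ 0.502  0.514 -0.696]] tilt 45.92152842672401 az 109.54684562238775
shift tool [-0.471  0.02  -0.206] len 0.514212894064763
t 5.27 q [1.783 0.797 0.219 0.095 1.33  0.661] p [-0.353  0.979  0.582] 
R 
 [[-0.837  0.492 -0.24 ]
 [ 0.219  0.703  0.677]
 [ 0.502  0.514 -0.696]] tilt 45.92152842672401 az 109.54684562238775
[-0.337  0.032 -0.22 ] [-0.313 -0.273 -0.428]
cradle [(0.76, array([ 0.569, -0.046,  0.   ]), array([288., 174.])), (0.62, array([ 0.243,  0.241, -0.002]), array([198., 279.]))]
screwdriver [(0.69, array([ 0.569, -0.045, -0.001]), array([287., 174.])), (0.55, array([ 0.685, -0.267, -0.   ]), array([356., 137.]))]
tape_roll [(0.87, array([ 0.421, -0.382, -0.   ]), array([394., 219.]))]
cup [(0.71, array([ 0.456, -0.089, -0.001]), array([302., 210.])), (0.56, array([ 0.589, -0.389, -0.005]), array([395., 167.]))]
```

servo_tool:
  rows: [-1,-0.03,0,-0.025,0,-1,-0.035,0,-0.016,0,-1,-0.035,0,-0.016,0,-1,-0.035,0,-0.016,0,-1,-0.035,0,-0.016,0]

```text
time: 5.93
position: [-0.1886, 0.8799, 0.5572]
tool_rot: [0.198, 0.9, 0.33, -0.206]
ft_force: [0.7, 1.1, -0.8]
grip_width: 0.0869
grip_force: 0.0
```

servo_tool:
  rows: [-1,-0.035,0,-0.016,0,-1,-0.035,0,-0.016,0,-1,-0.035,0,-0.016,0,-1,-0.035,0,-0.016,0,-1,-0.035,0,-0.016,0]

```text
time: 6.35
position: [-0.0228, 0.7873, 0.5256]
tool_rot: [0.198, 0.9, 0.33, -0.206]
ft_force: [0.2, 0.5, -0.2]
grip_width: 0.087
grip_force: 0.0
```

servo_tool:
  rows: [-1,-0.035,0,-0.016,0,-1,-0.035,0,-0.016,0,-1,-0.035,0,-0.016,0,-1,-0.034,0.003,-0.022,0,-1,-0.034,0.003,-0.022,0]

```text
time: 6.77
position: [0.1468, 0.6912, 0.5058]
tool_rot: [0.198, 0.9, 0.329, -0.206]
ft_force: [1.0, 0.2, 0.9]
grip_width: 0.0868
grip_force: 0.0
```

servo_tool:
  rows: [-1,-0.034,0.003,-0.022,0,-1,-0.034,0.003,-0.022,0,-1,-0.034,0.003,-0.022,0,-1,-0.034,0.003,-0.022,0,-1,-0.034,0.003,-0.022,0]

```text
time: 7.18
position: [0.3233, 0.59, 0.5059]
tool_rot: [0.198, 0.9, 0.33, -0.206]
ft_force: [-0.0, 1.6, 0.2]
grip_width: 0.087
grip_force: 0.0
```

```bash
python3 -c "
from h import *
to([0.45,0.55,0.5])"
```

```text
t 7.18 q [ 0.566  0.261  1.334  0.789  1.393 -0.655] p [0.323 0.59  0.506] 
R 
 [[-0.837  0.492 -0.239]
 [ 0.221  0.704  0.675]
 [ 0.501  0.512 -0.698]] tilt 45.7697050793928 az 109.52608417459926
shift tool [-0.118  0.031 -0.053] len 0.13295556980449752
```

servo_tool:
  rows: [-1,-0.022,-0.019,-0.027,0,-1,-0.022,-0.019,-0.027,0,-1,-0.022,-0.019,-0.027,0,-1,-0.022,-0.019,-0.027,0,-1,-0.022,-0.019,-0.027,0]

```text
time: 7.6
position: [0.3999, 0.4073, 0.4961]
tool_rot: [0.198, 0.9, 0.33, -0.206]
ft_force: [1.1, -0.0, 0.8]
grip_width: 0.087
grip_force: 0.0
```

servo_tool:
  rows: [-1,-0.022,-0.019,-0.027,0,-1,-0.022,-0.019,-0.027,0,-1,-0.022,-0.019,-0.027,0,-1,-0.022,-0.019,-0.027,0,-1,-0.022,-0.019,-0.027,0]

```text
time: 8.02
position: [0.4777, 0.2249, 0.4865]
tool_rot: [0.198, 0.9, 0.33, -0.206]
ft_force: [0.7, -0.0, -0.7]
grip_width: 0.0868
grip_force: 0.0
```

servo_tool:
  rows: [-1,-0.022,-0.019,-0.027,0,-1,-0.022,-0.019,-0.027,0,-1,-0.022,-0.019,-0.027,0,-1,-0.022,-0.019,-0.027,0,-1,-0.022,-0.019,-0.027,0]

```text
time: 8.43
position: [0.5555, 0.0425, 0.4767]
tool_rot: [0.198, 0.9, 0.33, -0.206]
ft_force: [0.7, -0.1, 0.5]
grip_width: 0.0871
grip_force: 0.0
```

```bash
python3 -c "
from h import *
to([0.62,-0.1,0.48])"
```

```text
t 8.43 q [-0.427  0.438  1.141  0.634  2.085 -1.394] p [0.555 0.043 0.477] 
R 
 [[-0.837  0.493 -0.239]
 [ 0.221  0.704  0.675]
 [ 0.501  0.512 -0.698]] tilt 45.77292365345032 az 109.5096590195484
shift tool [-0.084 -0.067 -0.114] len 0.15650317900755842
```

servo_tool:
  rows: [-1,0,0,-0.02,-6.5,-1,0,0,-0.02,-6.5,-1,0,0,-0.02,-6.5,-1,0,0,-0.02,-6.5,-1,0,0,-0.02,-6.5]

```text
time: 8.85
position: [0.5791, -0.0239, 0.547]
tool_rot: [-0.064, 0.919, 0.375, -0.104]
ft_force: [0.1, -0.1, 0.8]
grip_width: 0.0872
grip_force: 0.0
```

servo_tool:
  rows: [-1,0,0,-0.01,-6.5,-1,0,0,0,-5.5,-1,0,0,0,0,-1,0,0,0,0]

```text
time: 9.18
position: [0.5813, -0.0298, 0.5533]
tool_rot: [-0.156, 0.908, 0.383, -0.066]
ft_force: [0.6, 0.6, -0.4]
grip_width: 0.0866
grip_force: 0.0
```

```bash
python3 - <<'E'
from h import *
p=snap('top','top3');s=snap('side','side3')
for c,n in((p,'top'),(s,'side')):
  for q in('piece','top_end','foot_edge','bar','block'): print(n,q,[(round(d['score'],2),np.round(d['at'],3)) for d in robot.place_of(c,q)])
to([0.58,-0.065,0.37])
E
```

```text
top piece [(0.8, array([0.588, 0.153, 0.002])), (0.74, array([0.546, 0.032, 0.045])), (0.68, array([ 0.5  ,  0.154, -0.001]))]
top top_end [(0.73, array([0.586, 0.151, 0.18 ])), (0.69, array([0.543, 0.031, 0.223])), (0.6, array([0.501, 0.15 , 0.121]))]
top foot_edge [(0.76, array([0.582, 0.168, 0.001])), (0.66, array([0.55 , 0.021, 0.045])), (0.46, array([ 0.494,  0.141, -0.003]))]
top bar [(0.53, array([ 0.599, -0.101,  0.012])), (0.17, array([0.543, 0.03 , 0.226]))]
top block [(0.8, array([0.19 , 0.335, 0.013])), (0.61, array([0.545, 0.03 , 0.014])), (0.61, array([ 0.419, -0.381, -0.002]))]
side piece [(0.88, array([0.5  , 0.149, 0.   ])), (0.74, array([0.546, 0.03 , 0.047]))]
side top_end [(0.83, array([0.595, 0.154, 0.176])), (0.7, array([0.546, 0.035, 0.222])), (0.53, array([0.503, 0.153, 0.12 ]))]
side foot_edge [(0.93, array([0.553, 0.019, 0.042])), (0.63, array([0.496, 0.137, 0.004])), (0.58, array([ 0.689, -0.029,  0.   ]))]
side bar [(0.76, array([ 0.598, -0.107,  0.012])), (0.72, array([ 0.457, -0.096,  0.002])), (0.56, array([0.289, 0.164, 0.015])), (0.15, array([ 0.574, -0.042,  0.003]))]
side block [(0.78, array([0.541, 0.033, 0.009])), (0.66, array([0.19 , 0.335, 0.013])), (0.38, array([0.546, 0.036, 0.223]))]
t 9.78 q [-0.506  0.495  0.853  0.701  2.316 -2.072] p [ 0.581 -0.03   0.554] 
R 
 [[-0.942 -0.236 -0.24 ]
 [-0.336  0.656  0.675]
 [-0.002  0.717 -0.697]] tilt 45.7824372746792 az 109.55322982275216
shift tool [ 0.013 -0.155  0.104] len 0.1870920374938735
```

```bash
cat > plan.py <<'E'
from h import *
F=np.array([.5515,.0165])
p,R,o=(lambda o:(np.array(o['position']),Ro.from_quat(o['tool_rot']).as_matrix(),o))(robot.get_obs())
d=-R[:2,2]/np.linalg.norm(R[:2,2])
y2=np.array([R[:2,1]@d,R[2,1]]);z2=np.array([R[:2,2]@d,R[2,2]]);G=.0435
def pt(th,r,t=0): # along piece r, towards white face t
    th=np.radians(th);return np.array([0,.045])+r*np.array([np.sin(th),np.cos(th)])+t*np.array([-np.cos(th),np.sin(th)])
def low(th,r): return pt(th,r)+G*y2
def up(th,s,c=0): return pt(th,.18,.036)-(G-c)*y2+s*z2
W=lambda t:np.r_[F+t[0]*d,t[1]]
def run(wps,start=None):
    q=p if start is None else start
    for n,t in wps:
        w=W(t);e=R.T@(w-q);q=w
        # clearance of upper line when piece at rest etc.
        print(n,'uz',t*1e3,'w',w,'shift mm',(e*1e3).round(1))
def here():
    rel=p[:2]-F; t=np.array([rel@d,p[2]]); tip=t-G*y2
    a=tip-[0,.045]; print('t',o['time'],'p',p,'uz',t*1e3,'lat mm',1e3*(R[:,0]@np.r_[rel,0]),'lowtip r',1e3*np.hypot(*a),'th',np.degrees(np.arctan2(a[0],a[1])),'F',np.array(o['ft_force']),'tilt',np.degrees(np.arccos(-R[2,2])))
E
python3 - <<'E'
from plan import *
here()
a=up(0,.015,.0085)
run([('A0',a-.12*z2),('A1',a),('A2a',up(0,.015)),('A2',up(4,.015)),('A2b',up(8,.015)),('A3',up(9,.035)),('A3',up(9,.045)),])
for th in(9,11,14,18): print(th,'low90',low(th,.09)*1e3,'low100',low(th,.1)*1e3)
E
```

```text
t 9.7833 p [ 0.581 -0.03   0.554] uz [ 53.378 553.713] lat mm -12.39448382891614 lowtip r 484.8193477593683 th 9.943096976105332 F [-0.361 -0.392  0.879] tilt 45.7824372746792
A0 uz [ 63.662 273.141] w [ 0.573 -0.043  0.273] shift mm [  12.9 -208.2  188.3]
A1 uz [-22.342 189.455] w [0.544 0.038 0.189] shift mm [ -0.  -0. 120.]
A2a uz [-16.414 183.363] w [0.546 0.032 0.183] shift mm [ 0.  -8.5  0. ]
A2 uz [ -3.77  185.436] w [0.55  0.02  0.185] shift mm [  0.   -7.3 -10.5]
A2b uz [  8.987 186.621] w [0.555 0.008 0.187] shift mm [  0.  -8. -10.]
A3 uz [ -2.147 172.831] w [0.551 0.019 0.173] shift mm [ 0.  -2.1 17.6]
A3 uz [ -9.314 165.857] w [0.548 0.025 0.166] shift mm [-0. -0. 10.]
9 low90 [-16.257 165.068] low100 [-14.693 174.945]
11 low90 [-13.163 164.523] low100 [-11.255 174.339]
14 low90 [ -8.563 163.503] low100 [ -6.144 173.206]
18 low90 [ -2.525 161.771] low100 [  0.566 171.282]
```

servo_tool:
  rows: [-1,0.0016,-0.026,0.0235,0,-1,0.0016,-0.026,0.0235,0,-1,0.0016,-0.026,0.0235,0,-1,0.0016,-0.026,0.0235,0,-1,0.0016,-0.026,0.0235,0]

```text
time: 10.2
position: [0.5758, -0.0383, 0.3772]
tool_rot: [-0.158, 0.908, 0.383, -0.065]
ft_force: [0.3, -0.6, -0.1]
grip_width: 0.0866
grip_force: 0.0
```

servo_tool:
  rows: [-1,0.0016,-0.026,0.0235,0,-1,0.0016,-0.026,0.0235,0,-1,0.0016,-0.026,0.0235,0,-1,0,0,0,0]

```text
time: 10.53
position: [0.5701, -0.0428, 0.2674]
tool_rot: [-0.155, 0.907, 0.386, -0.071]
ft_force: [-1.8, 0.5, -0.6]
grip_width: 0.087
grip_force: 0.0
```

```bash
python3 - <<'E'
from plan import *
here(); print('q',np.array(o['q']))
run([('A1',up(0,.015,.0085))])
s=snap('side','side4');t=snap('top','top4')
a=cv2.resize(s['pixels'][130:300,200:400],(800//2,340));b=cv2.resize(t['pixels'][90:260,190:390],(400,340))
cv2.imwrite('pics/c4.png',np.hstack([a,b])[:,:,::-1])
E
```

```text
t 10.5333 p [ 0.57  -0.043  0.267] uz [ 62.108 267.395] lat mm 2.3288866379590734 lowtip r 212.0640259358601 th 25.767901264046163 F [-1.794  0.539 -0.644] tilt 46.24432819006507
q [-0.53   0.671  1.294  0.495  1.822 -2.478]
A1 uz [-22.631 189.348] w [0.544 0.038 0.189] shift mm [ -2.8   2.3 115.2]
```

View pics/c4.png

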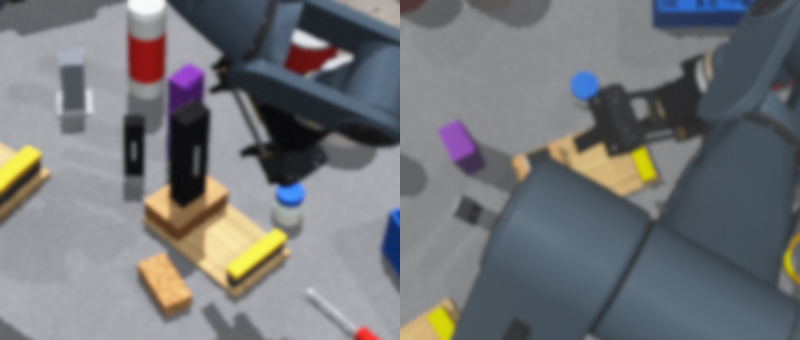

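Camera shows gripper over the bar, piece (190,150 in the left panel) still upright and untouched. Joint 6 is heading for its limit. I'll use the half-turn symmetry to unwind it.

servo_tool:
  rows: [-1,0,0,0,7.1,-1,0,0,0,7.1,-1,0,0,0,7.1,-1,0,0,0,7.1,-1,0,0,0,7.1]

```text
time: 11.05
position: [0.5745, -0.0439, 0.2769]
tool_rot: [0.129, 0.913, 0.344, -0.178]
ft_force: [0.5, 0.1, 0.2]
grip_width: 0.0873
grip_force: 0.0
```

servo_tool:
  rows: [-1,0,0,0,7.1,-1,0,0,0,7.1,-1,0,0,0,7.1,-1,0,0,0,7.1,-1,0,0,0,7.1]

```text
time: 11.47
position: [0.5745, -0.0439, 0.277]
tool_rot: [0.401, 0.83, 0.273, -0.274]
ft_force: [0.2, -0.4, -0.0]
grip_width: 0.0868
grip_force: 0.0
```

servo_tool:
  rows: [-1,0,0,0,7.1,-1,0,0,0,7.1,-1,0,0,0,7.1,-1,0,0,0,7.1,-1,0,0,0,7.1]

```text
time: 11.88
position: [0.5745, -0.0439, 0.277]
tool_rot: [0.635, 0.669, 0.177, -0.344]
ft_force: [-0.5, 0.5, 0.2]
grip_width: 0.0869
grip_force: 0.0
```

servo_tool:
  rows: [-1,0,0,0,7.1,-1,0,0,0,7.1,-1,0,0,0,7.1,-1,0,0,0,7.1,-1,0,0,0,7.1]

```text
time: 12.3
position: [0.5745, -0.0439, 0.277]
tool_rot: [0.809, 0.443, 0.063, -0.382]
ft_force: [-0.5, 1.1, -0.8]
grip_width: 0.0872
grip_force: 0.0
```

servo_tool:
  rows: [-1,0,0,0,7.1,-1,0,0,0,7.1,-1,0,0,0,7.1,-1,0,0,0,7.1,-1,0,0,0,7.1]

```text
time: 12.72
position: [0.5745, -0.0439, 0.277]
tool_rot: [0.905, 0.176, -0.056, -0.383]
ft_force: [0.2, -0.1, -0.3]
grip_width: 0.087
grip_force: 0.0
```

```bash
sed -i 's/^y2=.*/sg=np.sign(R[2,1]);y2=sg*np.array([R[:2,1]@d,R[2,1]]);z2=np.array([R[:2,2]@d,R[2,2]]);G=.0435/' plan.py; python3 - <<'E'
from plan import *
here(); print('q',np.array(o['q']));print(R)
run([('A1',up(0,.015,.0085))])
E
```

```text
t 12.7167 p [ 0.574 -0.044  0.277] uz [ 64.643 276.963] lat mm -0.3866588872341453 lowtip r 222.306433488813 th 25.32081549389009 F [ 0.184 -0.104 -0.324] tilt 45.53996279991518
q [-0.529  0.659  1.281  0.498  1.827  0.628]
[[ 0.932  0.275 -0.236]
 [ 0.361 -0.645  0.674]
 [ 0.033 -0.713 -0.7  ]]
A1 uz [-22.218 189.54 ] w [0.544 0.037 0.19 ] shift mm [ -1.8   1.5 123.2]
```

servo_tool:
  rows: [-1,0,0,0.025,2.6,-1,0,0,0.03,0,-1,0,0,0.03,0,-1,0,0,0.02,0,-1,0,0,0.01,0]

```text
time: 13.13
position: [0.5455, 0.0358, 0.1947]
tool_rot: [0.908, 0.158, -0.065, -0.383]
ft_force: [-0.3, -0.2, 0.5]
grip_width: 0.0872
grip_force: 0.0
```

```bash
python3 - <<'E'
from plan import *
here(); print('q',np.array(o['q']))
run([('A1',up(0,.015,.0085)),('A3',up(9,.038))])
s=snap('side','side5')
cv2.imwrite('pics/c5.png',cv2.resize(s['pixels'][150:270,230:390],(640,480),interpolation=2)[:,:,::-1])
E
```

```text
t 13.1333 p [0.545 0.036 0.195] uz [-20.152 194.734] lat mm 0.8214384402557449 lowtip r 119.01109974443517 th 4.916600377849726 F [-0.288 -0.23   0.471] tilt 45.754011208387865
q [-0.443  0.695  1.486  0.532  1.585  0.616]
A1 uz [-22.324 189.462] w [0.544 0.038 0.189] shift mm [-0.8  2.3  5.2]
A3 uz [ -4.268 170.74 ] w [0.55  0.021 0.171] shift mm [-0.1 26.   0.1]
```

View pics/c5.png

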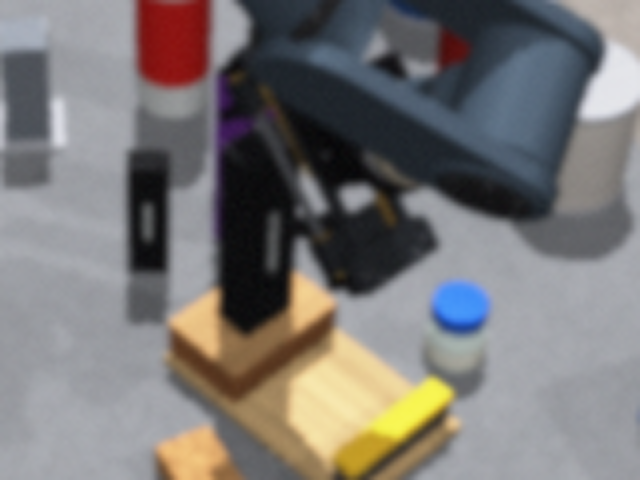

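servo_tool:
  rows: [-1,0,0.003,0.003,0,-1,0,0.003,0.002,0,-1,0,0.002,0,0,-1,0,0.002,0,0,-1,0,0.002,0,0]

```text
time: 13.6
position: [0.5477, 0.0298, 0.1832]
tool_rot: [0.907, 0.157, -0.065, -0.385]
ft_force: [-0.1, 2.7, 9.0]
grip_width: 0.0871
grip_force: 4.1
```

servo_tool:
  rows: [-1,0,0.002,0,0,-1,0,0.002,0,0,-1,0,0.002,0,0,-1,0,0,0,0]

```text
time: 13.93
position: [0.5484, 0.0284, 0.1829]
tool_rot: [0.905, 0.157, -0.065, -0.39]
ft_force: [-1.7, 3.4, 19.1]
grip_width: 0.0872
grip_force: 8.3
```

```bash
python3 - <<'E'
from plan import *
here()
for n in('side','top'):
  c=robot.camera(n)
  for q in('top_end','piece','foot_edge'): print(n,q,[(round(d['score'],2),np.round(d['at'],3)) for d in robot.place_of(c,q)])
E
```

```text
t 13.9333 p [0.548 0.028 0.183] uz [-12.236 182.943] lat mm 1.0676824470125428 lowtip r 107.81227969405819 th 9.43271635680932 F [-1.744  3.357 19.06 ] tilt 46.5681749538976
side top_end [(0.9, array([0.545, 0.031, 0.22 ])), (0.65, array([0.592, 0.151, 0.178])), (0.62, array([0.499, 0.153, 0.116]))]
side piece [(0.57, array([0.5  , 0.149, 0.   ])), (0.56, array([0.544, 0.031, 0.046])), (0.56, array([0.593, 0.153, 0.002]))]
side foot_edge [(0.83, array([0.552, 0.016, 0.045])), (0.77, array([0.498, 0.138, 0.002])), (0.66, array([0.54 , 0.034, 0.012])), (0.43, array([ 0.582,  0.169, -0.   ]))]
top top_end [(0.41, array([0.504, 0.155, 0.12 ]))]
top piece [(0.81, array([0.589, 0.153, 0.001])), (0.44, array([ 0.5  ,  0.155, -0.003])), (0.44, array([0.458, 0.337, 0.003]))]
top foot_edge [(0.61, array([0.582, 0.167, 0.001]))]
```

Pressing down too hard because of friction. I'll back off, then pull horizontally.

servo_tool:
  rows: [-1,0,-0.003,0,0,-1,0,-0.002,0,0,-1,0,0,0,0]

```text
time: 14.58
position: [0.5477, 0.0297, 0.1833]
tool_rot: [0.907, 0.157, -0.065, -0.385]
ft_force: [0.7, 1.6, 8.0]
grip_width: 0.0871
grip_force: 3.4
```

```bash
python3 - <<'E'
from plan import *
here()
run([('A',up(0,.015,.002)),('A',up(2,.015,.001)),('A',up(4,.015)),('A',up(6,.015)),('A',up(8,.015)),('A',up(9,.015))])
E
```

```text
t 14.5833 p [0.548 0.03  0.183] uz [-13.718 183.256] lat mm 0.8758017917081888 lowtip r 108.23100248059615 th 8.76921041834933 F [0.709 1.623 8.018] tilt 45.99785214683528
A uz [-17.961 184.728] w [0.546 0.033 0.185] shift mm [-0.8 -4.   2. ]
A uz [-10.962 185.156] w [0.548 0.027 0.185] shift mm [-0.   4.6 -5.3]
A uz [ -3.927 185.363] w [0.55  0.02  0.185] shift mm [-0.   4.7 -5.2]
A uz [  2.441 186.067] w [0.552 0.014 0.186] shift mm [-0.   3.9 -5.1]
A uz [  8.83  186.548] w [0.554 0.008 0.187] shift mm [-0.   4.1 -4.9]
A uz [ 12.03  186.705] w [0.555 0.005 0.187] shift mm [-0.   2.1 -2.4]
```

servo_tool:
  rows: [-1,0,-0.001,-0.001,0,-1,0,0.001,-0.0015,0,-1,0,0.0014,-0.0018,0,-1,0,0.0014,-0.0018,0,-1,0,0.0014,-0.0018,0]

```text
time: 15.0
position: [0.5505, 0.021, 0.1846]
tool_rot: [0.907, 0.157, -0.065, -0.385]
ft_force: [-0.4, 2.0, 7.6]
grip_width: 0.0868
grip_force: 2.9
```

```bash
python3 - <<'E'
from plan import *
here()
c=robot.camera('side')
for q in('top_end','foot_edge'): print(q,[(round(d['score'],2),np.round(d['at'],3)) for d in robot.place_of(c,q)])
E
```

```text
t 15.0 p [0.551 0.021 0.185] uz [ -4.603 184.614] lat mm 0.6251235185409297 lowtip r 111.33723457484344 th 13.313212104794989 F [-0.371  2.01   7.645] tilt 45.95741857094745
top_end [(0.85, array([0.548, 0.028, 0.222])), (0.8, array([0.501, 0.155, 0.118])), (0.54, array([0.597, 0.155, 0.179])), (0.27, array([ 0.571, -0.043,  0.001]))]
foot_edge [(0.81, array([0.552, 0.02 , 0.043])), (0.69, array([0.498, 0.14 , 0.   ])), (0.67, array([ 0.688, -0.029,  0.002])), (0.64, array([ 0.583,  0.166, -0.   ])), (0.59, array([ 0.599, -0.106,  0.01 ]))]
```

servo_tool:
  rows: [-1,0,0.001,-0.0025,0,-1,0,0.0015,-0.0023,0,-1,0,0.0015,-0.0022,0,-1,0,0.0015,-0.0022,0,-1,0,0.0015,-0.0022,0]

```text
time: 15.57
position: [0.5547, 0.0077, 0.1852]
tool_rot: [0.908, 0.157, -0.066, -0.383]
ft_force: [0.1, 0.2, 0.4]
grip_width: 0.0869
grip_force: 0.0
```

```bash
python3 - <<'E'
from plan import *
here()
c=robot.camera('side')
for q in('top_end','foot_edge'): print(q,[(round(d['score'],2),np.round(d['at'],3)) for d in robot.place_of(c,q)])
E
```

```text
t 15.5667 p [0.555 0.008 0.185] uz [  9.365 185.187] lat mm 0.09337628364940002 lowtip r 116.07570036577714 th 20.02551086536777 F [0.095 0.222 0.39 ] tilt 45.694446533027005
top_end [(0.98, array([0.552, 0.009, 0.222])), (0.67, array([0.592, 0.153, 0.176])), (0.56, array([0.499, 0.155, 0.121]))]
foot_edge [(0.87, array([0.555, 0.015, 0.042])), (0.64, array([0.581, 0.169, 0.003])), (0.56, array([0.5  , 0.138, 0.003]))]
```

servo_tool:
  rows: [-1,0,0,0.005,0,-1,0,0,0.006,0,-1,0,0,0.006,0,-1,0,0,0.005,0,-1,0,0,0,0]

```text
time: 16.13
position: [0.548, 0.0262, 0.172]
tool_rot: [0.906, 0.157, -0.067, -0.387]
ft_force: [0.1, 0.6, 7.5]
grip_width: 0.0867
grip_force: 3.5
```

```bash
python3 - <<'E'
from plan import *
here()
c=snap('side','side6')
for q in('top_end','foot_edge'): print(q,[(round(d['score'],2),np.round(d['at'],3)) for d in robot.place_of(c,q)])
cv2.imwrite('pics/c6.png',cv2.resize(c['pixels'][150:270,230:390],(640,480),interpolation=2)[:,:,::-1])
E
```

```text
t 16.1333 p [0.548 0.026 0.172] uz [-10.295 172.025] lat mm -0.05040950862861878 lowtip r 97.66418058230623 th 11.707659112559488 F [0.099 0.598 7.485] tilt 46.19189971179021
top_end [(0.82, array([0.547, 0.017, 0.221])), (0.61, array([0.5  , 0.154, 0.118])), (0.57, array([0.595, 0.152, 0.176]))]
foot_edge [(0.86, array([0.498, 0.14 , 0.003])), (0.7, array([0.554, 0.016, 0.04 ])), (0.65, array([0.581, 0.165, 0.003]))]
```

View pics/c6.png

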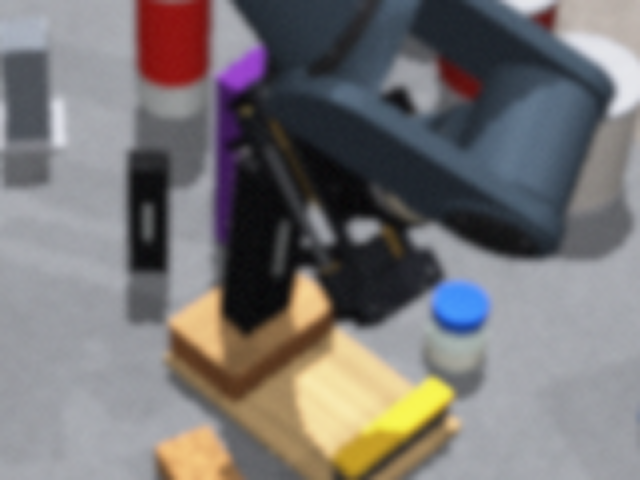

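servo_tool:
  rows: [-1,0,0.0005,-0.002,0,-1,0,0.0012,-0.002,0,-1,0,0.0013,-0.002,0,-1,0,0.0013,-0.002,0,-1,0,0,0,0]

```text
time: 16.7
position: [0.5525, 0.0145, 0.1725]
tool_rot: [0.908, 0.157, -0.066, -0.383]
ft_force: [0.4, -0.7, 0.4]
grip_width: 0.0871
grip_force: 0.0
```

```bash
cat > look.py <<'E'
from plan import *
here()
c=robot.camera('side')
for q in('top_end','foot_edge'):
  for d_ in robot.place_of(c,q):
    a=np.array(d_['at']); r=a[:2]-F
    if abs(R[:2,0]@r)<.03 and np.hypot(*r)<.25: print(q,round(d_['score'],2),a,'u',r@d*1e3)
E
python3 look.py
```

```text
t 16.7 p [0.553 0.014 0.173] uz [  2.267 172.522] lat mm 0.2863329872839881 lowtip r 101.77658290210327 th 18.714350314295217 F [ 0.357 -0.678  0.375] tilt 45.68747260817822
top_end 0.79 [0.551 0.005 0.223] u 10.422468553138913
top_end 0.77 [0.5   0.152 0.121] u -145.26383504706973
foot_edge 0.96 [0.555 0.018 0.045] u -0.07708196599077641
foot_edge 0.67 [ 0.496  0.139 -0.   ] u -134.1533595067208
```

servo_tool:
  rows: [-1,0,0.0012,0.001,0,-1,0,0.0008,0.004,0,-1,0,0.0006,0.005,0,-1,0,0.0006,0.005,0,-1,0,0.0006,0.002,0]

```text
time: 17.27
position: [0.5483, 0.0248, 0.1575]
tool_rot: [0.908, 0.157, -0.067, -0.383]
ft_force: [-0.0, 0.2, 0.4]
grip_width: 0.0868
grip_force: 0.0
```

```bash
python3 look.py
```

```text
t 17.2667 p [0.548 0.025 0.157] uz [ -8.879 157.494] lat mm -0.2289360934480721 lowtip r 84.08889832257003 th 14.77623293232778 F [-0.01   0.189  0.441] tilt 45.80135436599253
top_end 0.93 [ 0.563 -0.012  0.219] u 30.983395803938667
top_end 0.75 [0.501 0.153 0.118] u -145.7885600394826
foot_edge 0.84 [0.494 0.136 0.005] u -132.25565223647163
```

The piece now rests gently on the lower fingertip at about 15°. Next is planning the lowering.

```bash
python3 - <<'E'
from plan import *
here()
def T(th):
    if th<=44: return low(th,np.interp(th,[15,44],[.086,.160]))
    return pt(th,.18)+.02*z2+G*y2
prev=p
for th in list(np.arange(20,90.1,5))+[92]:
    w=W(T(th)); e=R.T@(w-prev)*1e3; prev=w
    print(th,'uz',(T(th)*1e3).round(1),'step mm',e.round(1))
E
```

```text
t 17.4167 p [0.549 0.024 0.158] uz [ -8.351 158.064] lat mm 0.048247774642762656 lowtip r 84.77688182283832 th 15.02444839199318 F [-0.409 -1.553 -0.734] tilt 45.798408233900254
20.0 uz [  3.4 169. ] step mm [ -0.1   0.4 -16.1]
25.0 uz [ 16.8 177.3] step mm [  0.    3.4 -15.3]
30.0 uz [ 31.8 183.8] step mm [  0.    5.8 -15.3]
35.0 uz [ 48.3 188.4] step mm [  0.    8.2 -15. ]
40.0 uz [ 66.  190.9] step mm [  0.   10.5 -14.4]
45.0 uz [ 82.6 189.5] step mm [  0.   12.6 -11. ]
50.0 uz [ 93.2 177.9] step mm [ 0.  15.7  0.5]
55.0 uz [102.8 165.5] step mm [ 0.  15.6  1.8]
60.0 uz [111.2 152.2] step mm [ 0.  15.4  3.2]
65.0 uz [118.5 138.3] step mm [ 0.  15.   4.5]
70.0 uz [124.5 123.8] step mm [ 0.  14.6  5.8]
75.0 uz [129.2 108.8] step mm [ 0.  14.   7.1]
80.0 uz [132.6  93.5] step mm [ 0.  13.4  8.3]
85.0 uz [134.6  77.9] step mm [ 0.  12.6  9.4]
90.0 uz [135.3  62.2] step mm [ 0.  11.7 10.4]
92 uz [135.2  56. ] step mm [0.  4.4 4.5]
```

servo_tool:
  rows: [-1,0,0,-0.0032,0,-1,0,0,-0.0032,0,-1,0,0.0001,-0.0032,0,-1,0,0.0002,-0.0032,0,-1,0,0.0002,-0.0032,0]

```text
time: 17.83
position: [0.5533, 0.0125, 0.1697]
tool_rot: [0.908, 0.157, -0.066, -0.383]
ft_force: [-0.4, -0.7, 0.1]
grip_width: 0.0871
grip_force: 0.2
```

servo_tool:
  rows: [-1,0,0.0005,-0.0031,0,-1,0,0.0006,-0.0031,0,-1,0,0.0007,-0.003,0,-1,0,0.0008,-0.003,0,-1,0,0.0008,-0.003,0]

```text
time: 18.25
position: [0.5575, 0.0003, 0.1776]
tool_rot: [0.908, 0.157, -0.066, -0.383]
ft_force: [-0.1, 0.1, -0.8]
grip_width: 0.087
grip_force: 0.2
```

```bash
python3 look.py
```

```text
t 18.25 p [0.557 0.    0.178] uz [ 17.285 177.57 ] lat mm 0.2097032079346273 lowtip r 112.0213104354305 th 25.158198661806384 F [-0.075  0.106 -0.796] tilt 45.780554215207324
top_end 0.85 [ 0.573 -0.04   0.211] u 60.11498608243646
top_end 0.64 [0.501 0.152 0.119] u -144.3318113981368
top_end 0.46 [ 0.597 -0.103  0.011] u 128.07955421530733
foot_edge 0.7 [0.496 0.141 0.002] u -135.64535972479015
foot_edge 0.57 [0.555 0.016 0.041] u 1.1985456993297452
```

servo_tool:
  rows: [-1,0,0.001,-0.0031,0,-1,0,0.0011,-0.0031,0,-1,0,0.0012,-0.003,0,-1,0,0.0012,-0.003,0,-1,0,0.0013,-0.003,0]

```text
time: 18.82
position: [0.5625, -0.0139, 0.184]
tool_rot: [0.908, 0.157, -0.066, -0.383]
ft_force: [-0.1, 0.4, 0.2]
grip_width: 0.0873
grip_force: 0.3
```

servo_tool:
  rows: [-1,0,0.0015,-0.003,0,-1,0,0.0016,-0.003,0,-1,0,0.0016,-0.003,0,-1,0,0.0017,-0.003,0,-1,0,0.0018,-0.003,0]

```text
time: 19.23
position: [0.568, -0.0294, 0.1886]
tool_rot: [0.908, 0.157, -0.066, -0.383]
ft_force: [0.3, 0.2, -1.1]
grip_width: 0.0867
grip_force: 0.3
```

```bash
python3 look.py; python3 -c "
from plan import *
def T(th):
    if th<=44: return low(th,np.interp(th,[15,44],[.086,.160]))
    return pt(th,.18)+.02*z2+G*y2
run([(a,T(a)) for a in (40,45,50)])"
```

```text
t 19.2333 p [ 0.568 -0.029  0.189] uz [ 48.743 188.554] lat mm 0.2136630899820125 lowtip r 137.41133337857713 th 35.133380957563325 F [ 0.276  0.217 -1.052] tilt 45.7846991013174
top_end 0.9 [0.5   0.154 0.12 ] u -147.2502599453162
top_end 0.77 [ 0.582 -0.067  0.201] u 88.5823399505193
foot_edge 0.89 [0.554 0.017 0.042] u 0.3318236517323342
foot_edge 0.6 [0.501 0.139 0.001] u -131.76477371903462
foot_edge 0.55 [0.541 0.034 0.006] u -19.694515220752887
40 uz [ 65.936 190.912] w [ 0.574 -0.046  0.191] shift mm [ -0.4  10.2 -13.9]
45 uz [ 82.602 189.49 ] w [ 0.579 -0.061  0.189] shift mm [ -0.   12.6 -10.9]
50 uz [ 93.211 177.912] w [ 0.583 -0.071  0.178] shift mm [-0.  15.7  0.5]
```

servo_tool:
  rows: [-1,0,0.0019,-0.0029,0,-1,0,0.002,-0.0028,0,-1,0,0.002,-0.0028,0,-1,0,0.0021,-0.0028,0,-1,0,0.0022,-0.0028,0]

```text
time: 19.8
position: [0.5738, -0.0456, 0.191]
tool_rot: [0.908, 0.157, -0.066, -0.383]
ft_force: [0.1, -0.8, -1.1]
grip_width: 0.0868
grip_force: 0.3
```

servo_tool:
  rows: [-1,0,0.0023,-0.0028,0,-1,0,0.0024,-0.0028,0,-1,0,0.0025,-0.0027,0,-1,0,0.0026,-0.002,0,-1,0,0.0028,-0.0006,0]

```text
time: 20.22
position: [0.5795, -0.0614, 0.1896]
tool_rot: [0.908, 0.157, -0.066, -0.383]
ft_force: [-0.4, -0.1, -0.5]
grip_width: 0.0873
grip_force: 0.4
```

```bash
python3 look.py; python3 -c "
from plan import *
print(np.array(o['q']))
s=snap('side','side7');cv2.imwrite('pics/c7.png',cv2.resize(s['pixels'][150:270,230:390],(640,480),interpolation=2)[:,:,::-1])"
```

```text
t 20.2167 p [ 0.58  -0.061  0.19 ] uz [ 82.778 189.62 ] lat mm 0.314804214928216 lowtip r 160.21917778969996 th 44.91692894498378 F [-0.426 -0.147 -0.549] tilt 45.75830636495236
top_end 0.82 [0.5   0.151 0.118] u -143.91070037696662
top_end 0.7 [ 0.59  -0.092  0.178] u 114.8514059427706
foot_edge 0.93 [0.552 0.018 0.043] u -1.1190749195989294
foot_edge 0.52 [0.496 0.138 0.002] u -133.28897356875186
[-0.547  0.775  1.31   0.474  1.713  0.588]
```

View pics/c7.png

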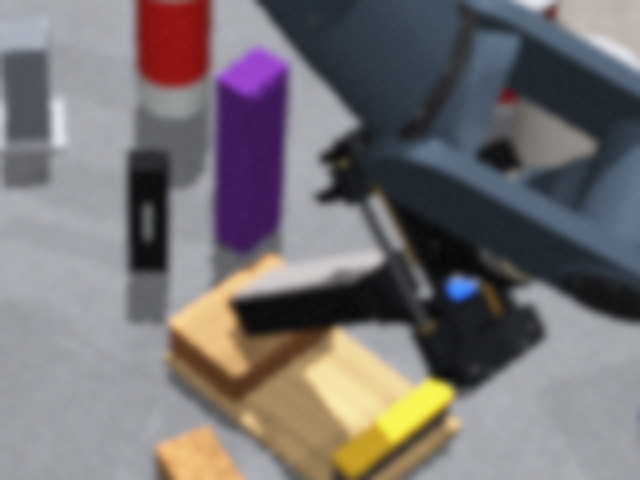

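The piece leans at 45° on the lower finger, with its foot on the block at (240,320). I'll continue down.

servo_tool:
  rows: [-1,0,0.0031,0,0,-1,0,0.0031,0.0001,0,-1,0,0.0031,0.0001,0,-1,0,0.0031,0.0002,0,-1,0,0.0031,0.0002,0]

```text
time: 20.83
position: [0.5829, -0.0709, 0.1778]
tool_rot: [0.908, 0.157, -0.066, -0.383]
ft_force: [0.3, -1.2, -0.5]
grip_width: 0.0869
grip_force: 0.4
```

servo_tool:
  rows: [-1,0,0.0031,0.0003,0,-1,0,0.0031,0.0003,0,-1,0,0.0031,0.0004,0,-1,0,0.0031,0.0004,0,-1,0,0.0031,0.0005,0]

```text
time: 21.25
position: [0.586, -0.0798, 0.1653]
tool_rot: [0.908, 0.157, -0.066, -0.383]
ft_force: [0.5, -1.1, -0.9]
grip_width: 0.0869
grip_force: 0.4
```

servo_tool:
  rows: [-1,0,0.0031,0.0005,0,-1,0,0.0031,0.0006,0,-1,0,0.0031,0.0006,0,-1,0,0.0031,0.0007,0,-1,0,0.0031,0.0008,0]

```text
time: 21.67
position: [0.5888, -0.0877, 0.152]
tool_rot: [0.908, 0.157, -0.066, -0.383]
ft_force: [0.4, -0.8, -0.7]
grip_width: 0.087
grip_force: 0.5
```

```bash
python3 look.py; python3 -c "
from plan import *
run([(a,pt(a,.18)+.02*z2+G*y2) for a in (60,65,70,75,80)])"
```

```text
t 21.6667 p [ 0.589 -0.088  0.152] uz [110.695 151.988] lat mm 0.22926493926845454 lowtip r 160.11513593612443 th 61.739742133136644 F [ 0.449 -0.825 -0.653] tilt 45.78326322768083
top_end 0.82 [ 0.603 -0.122  0.149] u 148.19285061897986
top_end 0.58 [0.499 0.155 0.117] u -147.63362278820478
foot_edge 0.7 [0.499 0.14  0.002] u -133.79369127902652
foot_edge 0.57 [0.556 0.019 0.043] u -1.2936338919922161
60 uz [111.223 152.251] w [ 0.589 -0.088  0.152] shift mm [-0.2  0.3 -0.6]
65 uz [118.474 138.322] w [ 0.591 -0.095  0.138] shift mm [-0.  15.   4.5]
70 uz [124.483 123.815] w [ 0.593 -0.101  0.124] shift mm [-0.  14.6  5.8]
75 uz [129.205 108.838] w [ 0.595 -0.105  0.109] shift mm [-0.  14.   7.1]
80 uz [132.604  93.508] w [ 0.596 -0.108  0.094] shift mm [-0.  13.4  8.2]
```

servo_tool:
  rows: [-1,0,0.003,0.0007,0,-1,0,0.003,0.0008,0,-1,0,0.003,0.0009,0,-1,0,0.003,0.0009,0,-1,0,0.003,0.001,0]

```text
time: 22.23
position: [0.5912, -0.0946, 0.1382]
tool_rot: [0.908, 0.157, -0.066, -0.383]
ft_force: [0.1, -0.5, -0.2]
grip_width: 0.0869
grip_force: 0.4
```

servo_tool:
  rows: [-1,0,0.003,0.001,0,-1,0,0.003,0.0011,0,-1,0,0.0029,0.0012,0,-1,0,0.0029,0.0012,0,-1,0,0.0028,0.0013,0]

```text
time: 22.65
position: [0.5933, -0.1004, 0.1237]
tool_rot: [0.908, 0.157, -0.066, -0.383]
ft_force: [-0.1, -0.2, -1.0]
grip_width: 0.087
grip_force: 0.4
```

servo_tool:
  rows: [-1,0,0.0028,0.0013,0,-1,0,0.0028,0.0014,0,-1,0,0.0028,0.0014,0,-1,0,0.0028,0.0015,0,-1,0,0.0028,0.0015,0]

```text
time: 23.07
position: [0.5949, -0.1047, 0.1087]
tool_rot: [0.908, 0.157, -0.066, -0.383]
ft_force: [0.0, -0.5, -1.1]
grip_width: 0.0873
grip_force: 0.4
```

```bash
python3 look.py; python3 -c "
from plan import *
print(np.array(o['q']))
s=snap('side','side8');cv2.imwrite('pics/c8.png',cv2.resize(s['pixels'][150:270,230:390],(640,480),interpolation=2)[:,:,::-1])
run([(a,pt(a,.18)+.02*z2+G*y2) for a in (75,80,85,88,90,91)])"
```

```text
t 23.0667 p [ 0.595 -0.105  0.109] uz [128.688 108.717] lat mm 0.24484843790200522 lowtip r 162.31768795773812 th 78.43578843399196 F [ 0.007 -0.458 -1.054] tilt 45.78594531273025
top_end 0.62 [ 0.607 -0.139  0.104] u 165.1284655265328
top_end 0.59 [0.5   0.15  0.121] u -143.28657866663002
foot_edge 0.81 [0.556 0.016 0.042] u 2.1595481336143703
foot_edge 0.63 [0.498 0.14  0.005] u -134.34419217577204
foot_edge 0.22 [0.548 0.022 0.062] u -6.7980847832983455
[-0.587  0.913  1.244  0.446  1.663  0.525]
75 uz [129.201 108.828] w [ 0.595 -0.105  0.109] shift mm [-0.2  0.3 -0.4]
80 uz [132.6    93.497] w [ 0.596 -0.108  0.093] shift mm [-0.  13.4  8.3]
85 uz [134.65   77.929] w [ 0.597 -0.11   0.078] shift mm [-0.  12.6  9.4]
88 uz [135.225  68.523] w [ 0.597 -0.111  0.069] shift mm [-0.   7.1  6.1]
90 uz [135.334  62.241] w [ 0.597 -0.111  0.062] shift mm [-0.   4.6  4.3]
91 uz [135.307  59.099] w [ 0.597 -0.111  0.059] shift mm [-0.   2.2  2.2]
```

View pics/c8.png

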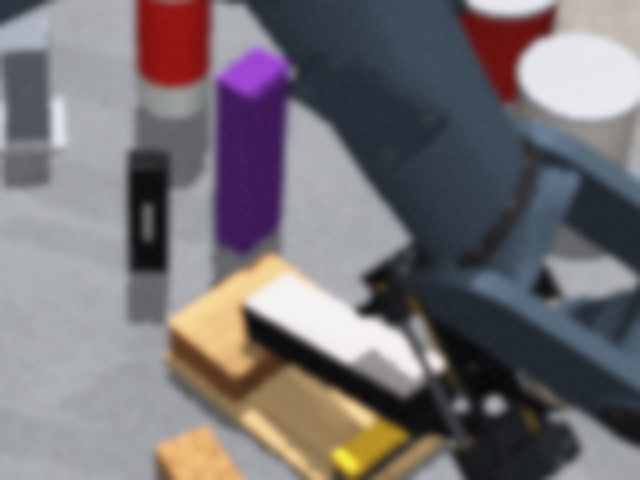

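servo_tool:
  rows: [-1,0,0.0027,0.0016,0,-1,0,0.0027,0.0016,0,-1,0,0.0027,0.0017,0,-1,0,0.0027,0.0017,0,-1,0,0.0026,0.0017,0]

```text
time: 23.68
position: [0.596, -0.1079, 0.0933]
tool_rot: [0.908, 0.157, -0.066, -0.383]
ft_force: [-1.0, -1.5, -0.4]
grip_width: 0.0869
grip_force: 0.5
```

servo_tool:
  rows: [-1,0,0.0026,0.0018,0,-1,0,0.0026,0.0018,0,-1,0,0.0025,0.0019,0,-1,0,0.0025,0.0019,0,-1,0,0.0025,0.002,0]

```text
time: 24.1
position: [0.5967, -0.1098, 0.0776]
tool_rot: [0.908, 0.157, -0.066, -0.383]
ft_force: [-1.0, -0.6, -1.9]
grip_width: 0.0869
grip_force: 0.5
```

servo_tool:
  rows: [-1,0,0.0015,0.0012,0,-1,0,0.0014,0.0012,0,-1,0,0.0014,0.0012,0,-1,0,0.0014,0.0012,0,-1,0,0.0014,0.0012,0]

```text
time: 24.52
position: [0.5969, -0.1104, 0.0686]
tool_rot: [0.908, 0.157, -0.066, -0.383]
ft_force: [0.4, 0.4, -0.8]
grip_width: 0.0871
grip_force: 0.4
```

```bash
python3 look.py
```

```text
t 24.5167 p [ 0.597 -0.11   0.069] uz [134.763  68.628] lat mm 0.25879983076737556 lowtip r 165.27197515705762 th 92.6179044635509 F [ 0.386  0.392 -0.788] tilt 45.782662579635115
top_end 0.79 [0.498 0.152 0.119] u -145.6461303079839
top_end 0.68 [ 0.608 -0.155  0.067] u 180.99650103928303
foot_edge 0.85 [0.554 0.017 0.043] u 0.3445346722838493
foot_edge 0.77 [0.496 0.141 0.001] u -135.76160732520628
```

servo_tool:
  rows: [-1,0,0.001,0.0009,0,-1,0,0.0009,0.0009,0,-1,0,0.0009,0.0009,0,-1,0,0.0009,0.0008,0,-1,0,0.0009,0.0008,0]

```text
time: 25.08
position: [0.597, -0.1104, 0.0625]
tool_rot: [0.908, 0.157, -0.066, -0.384]
ft_force: [-0.7, 0.4, -0.4]
grip_width: 0.0873
grip_force: 0.0
```

servo_tool:
  rows: [-1,0,0.0008,0.0006,0,-1,0,0.0008,0.0006,0,-1,0,0.0008,0.0004,0,-1,0,0.0008,0.0002,0,-1,0,0.0008,0,0]

```text
time: 25.5
position: [0.5975, -0.1119, 0.0583]
tool_rot: [0.908, 0.157, -0.066, -0.383]
ft_force: [0.3, 0.5, -0.1]
grip_width: 0.0872
grip_force: 0.0
```

```bash
python3 look.py;python3 -c "
from plan import *
s=snap('side','side9');cv2.imwrite('pics/c9.png',cv2.resize(s['pixels'][170:290,250:410],(640,480),interpolation=2)[:,:,::-1])"
```

```text
t 25.5 p [ 0.597 -0.112  0.058] uz [136.4    58.252] lat mm 0.2629372039174918 lowtip r 167.6918146669922 th 96.1380127353533 F [ 0.334  0.452 -0.074] tilt 45.793765992977576
top_end 0.83 [0.499 0.154 0.115] u -146.81901443549853
top_end 0.6 [0.556 0.018 0.044] u -0.5124400095146686
top_end 0.48 [0.539 0.035 0.009] u -21.373626302841345
foot_edge 0.68 [0.552 0.018 0.044] u -1.17921261916963
foot_edge 0.68 [0.498 0.139 0.002] u -133.27416707470675
```

View pics/c9.png

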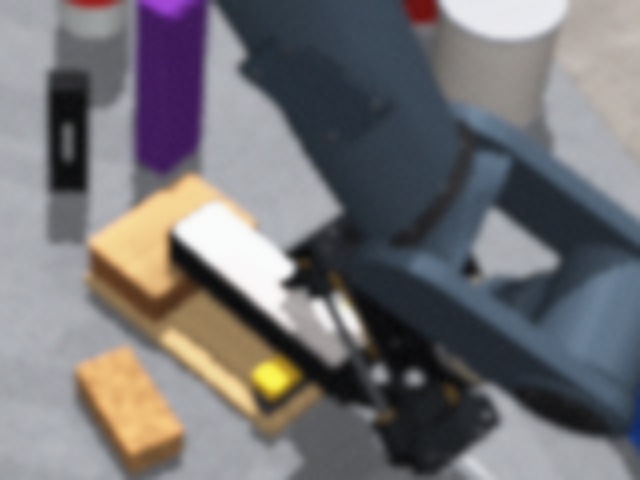

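Piece is level on the bar with its white face up (at 250,270), and the pads read no force. Retreating along the fingers.

servo_tool:
  rows: [-1,0,0.0015,0,0,-1,0,0,-0.005,0,-1,0,0,-0.01,0,-1,0,0,-0.015,0,-1,0,0,-0.02,0]

```text
time: 26.12
position: [0.6095, -0.1466, 0.0924]
tool_rot: [0.907, 0.157, -0.067, -0.384]
ft_force: [0.4, -0.3, 0.3]
grip_width: 0.0867
grip_force: 0.0
```

servo_tool:
  rows: [-1,0,0,-0.03,0,-1,0,0,-0.03,0,-1,0,0,-0.03,0,-1,0,0,-0.03,0,-1,0,0,-0.02,0]

```text
time: 26.53
position: [0.6444, -0.2444, 0.1929]
tool_rot: [0.909, 0.157, -0.064, -0.382]
ft_force: [0.8, -1.1, 0.2]
grip_width: 0.087
grip_force: 0.0
```

servo_tool:
  rows: [-1,0,0,0,0,-1,0,0,0,0,-1,0,0,0,0,-1,0,0,0,0,-1,0,0,0,0]

```text
time: 26.95
position: [0.6427, -0.2397, 0.1886]
tool_rot: [0.907, 0.157, -0.067, -0.385]
ft_force: [-0.0, -0.0, -0.2]
grip_width: 0.0868
grip_force: 0.0
```

```bash
python3 look.py;python3 -c "
from plan import *
s=snap('side','side10');cv2.imwrite('pics/c10.png',cv2.resize(s['pixels'][160:310,220:420],(640,480),interpolation=2)[:,:,::-1])
for q in('screwdriver','jar','sanding_block','cup'): print(q,[(round(a['score'],2),np.round(a['at'],3)) for a in robot.place_of(s,q)])"
```

```text
t 26.95 p [ 0.643 -0.24   0.189] uz [271.968 188.559] lat mm -0.19813399171995927 lowtip r 322.3960634043084 th 69.61668476149251 F [-0.032 -0.024 -0.177] tilt 45.95805303787349
top_end 0.81 [0.5   0.152 0.119] u -144.795308129468
top_end 0.74 [ 0.61  -0.15   0.059] u 176.33979256103032
top_end 0.57 [0.538 0.033 0.006] u -19.891147879247086
foot_edge 0.66 [0.556 0.02  0.045] u -1.4609902439894145
foot_edge 0.6 [0.499 0.139 0.002] u -132.58524193488057
screwdriver [(0.69, array([ 0.686, -0.272,  0.001])), (0.4, array([ 0.569, -0.042,  0.002]))]
jar [(0.78, array([ 0.691, -0.031,  0.003]))]
sanding_block [(0.86, array([ 0.453, -0.094,  0.001]))]
cup [(0.9, array([ 0.587, -0.387, -0.   ])), (0.7, array([0.552, 0.016, 0.064]))]
```

View pics/c10.png

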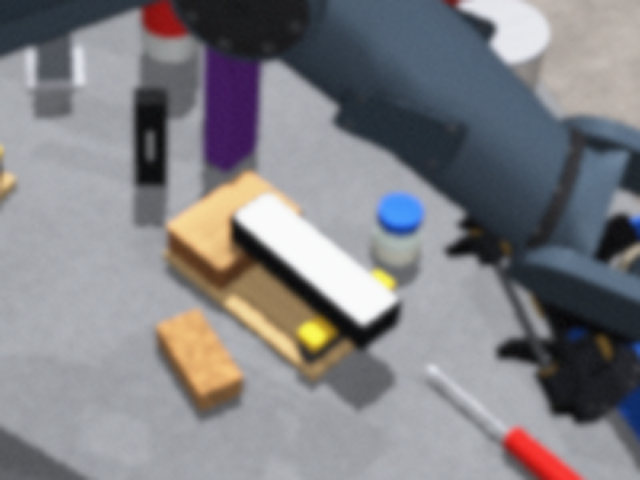

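Piece lies flat across block and bar (white face centred near 315,260), the bystanders are in place and the gripper is clear.

```bash
python3 -c "
from rig import robot
print(robot.hand_in())"
```

```text
the job is handed in; nothing more can be done
None
```

The sign piece lies level across the block and the stop bar, white face up; it was eased down on a finger without a pinch, lift or drop, nothing else in view moved, and the job was handed in at about 27 s (no verdict was returned).

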